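Turn the demagnetiser down and take the block out

TASK

The steel block in the bench demagnetiser is done. Turn the big pointer knob on its top until the pointer's tip stands against the raised mark on the scale; only then press the round release button and let the sprung drawer pop open unhindered. Lift the steel block out, set it down gently and flat inside the shallow steel tray, and leave the drawer open, the knob on its mark and the other things where they are.

Things in the scene. Friction and masses are not known exactly. Their poses are not given: they have to be found in the camera images.
- demagnetiser: Grey steel case fixed to the bench, 160 deep (its x) x 250 wide (its y) x 95 high; origin under its centre; its front looks along its own -x, roughly to the robot; z is up. Knob on its top left, release button on its top right, drawer in the right half of the front.
- knob (a joint): Angle of the black pointer knob about the vertical, rad, 0 to 4.71; grows clockwise seen from above. At 0 the pointer points in the direction 2.356 rad (counter-clockwise from the case's +x); at value q it points at 2.356 - q. It turns stiffly (0.08 N m) and stays where it is left. At the start it stands 0.5 to 2.35 rad clockwise of the mark.
- knob_grip (a point): On the knob's axis, 127 above the bench: middle of its upright grip bar, 64 long (along the pointer) x 14 thick x 40 high (from 103 to 143 above the bench), on a round skirt of radius 34, whose top is 103 above the bench. The scale plate under it has radius 56, its top 97 above the bench. Site x points along the pointer.
- pointer_tip (a point): Tip of the pointer, a white line on the knob's skirt and along one half of the bar's top; 44 from the axis, at the height of the skirt.
- mark (a point): The point 44 from the knob's axis at the inner end of the raised mark, a black tab with a small steel rivet, 9 wide, 20 long (47 to 67 from the axis, so it juts out past the scale plate) and 6 high on the scale's rim. The pointer tip belongs here.
- set_mark (a joint): Angle of the raised mark, in the same scale and direction as knob: the knob is on the mark when both are equal. The tab can be shifted only with force; do not shift it.
- release_top (a point): Centre of the top of the round steel release button, radius 20, at the back right of the case's top. It is pressed straight down 9 and springs back; fully down takes 5 N, the catch lets go after about 4 to 5.
- drawer (a joint): How far the drawer is out, m: 0 shut, 0.11 fully out (along the case's -x). Held shut by the catch; when released a weak damped spring (3 N, falling to under 1 N) pushes it out in about a second and keeps it there.
- drawer_floor (a point): Centre of the drawer's inner floor, 17 above the bench. Inside it is 109 long (x) x 110 wide (y); its side walls are 3 thick and only 15 above the floor, its front reaches 86 above the bench, its back 74.
- work_block: Ground steel block, 40 (its x) x 60 (its y) x 38 high, about 0.7 kg; origin at the centre of its underside. It stands in the drawer, long side roughly along the drawer's travel, and travels with it; with the drawer out it lies about 60 in front of the case. 30 of free room at either long side.
- steel_tray: Shallow open square steel tray, 120 x 120 outside, rim 16 high, walls and floor 3 thick, loose on the bench in front of the case's left half; origin at the centre of its underside.
- bearing: Bystander: ball bearing lying flat, 52 across, 15 high; origin at the centre of its underside.
- bolt0: Bystander: rusty bolt standing on its head, 58 high, 20 across; origin under its centre.

How it is judged:
On the way, in this order (a step that is already met when the one before it is completed fails the run):
1. the pointer stands against the mark while the drawer is still shut (horizontal distance between pointer_tip and mark below 0.0045 m and value of joint drawer below 0.008 m), for 0.3 s.
2. the drawer has popped open (value of joint drawer above 0.09 m and horizontal distance between pointer_tip and mark below 0.0045 m), for 0.2 s.
At the end, for the whole second after the job is handed in: The pointer tip is within 4.5 mm of the mark's point (half the tab's width, about 0.1 rad), the drawer is open by more than 70 mm, and the block lies at rest flat and upright on the tray's floor, its centre within 40 mm of the tray's centre in the tray's x and y (horizontal distance between pointer_tip and mark below 0.0045 m and value of joint drawer above 0.07 m and x of work_block in the frame of steel_tray between -0.04 and 0.04 m and y of work_block in the frame of steel_tray between -0.04 and 0.04 m and z of work_block in the frame of steel_tray below 0.008 m and angle between each of work_block, steel_tray's own z axis and vertical below 0.08 rad and linear speed of work_block below 0.02 m/s); the robot touches nothing.
It fails at once if the drawer opened before the pointer stood on the mark (value of joint drawer above 0.02 m and horizontal distance between pointer_tip and mark above 0.006 m).
It fails at once if the popping drawer was hindered, or the open drawer was pushed back in by more than 45 mm (value of joint drawer between 0.015 and 0.065 m and contact force between any of the fingers, the arm and drawer above 1 N).
It fails at once if the raised mark was shifted by more than 3 mm (distance of mark from where it was at the start of the episode above 0.003 m).
It fails at once if the block was dropped (falls freely faster than 0.6 m/s) (linear speed of work_block above 0.6 m/s and contact force between the fingers and work_block below 0.05 N).
It fails at once if the bearing or the bolt was moved by more than 25 mm, or the tray shoved by more than 40 mm (distance of any of bearing, bolt0 from where it was at the start of the episode above 0.025 m or distance of steel_tray from where it was at the start of the episode above 0.04 m).
It also fails if it takes over 72 s, if anything falls off the work surface, if the arm or the gripper's body presses on something with over 40 N, if the wrist force passes 120 N, or if a joint passes its speed limit or range.

ROBOT

A 6-joint arm with a two-finger parallel gripper is mounted at the origin on a cart in front of the work surface, level with it; the furniture and walls round the work are solid. World frame = base frame: x ahead of the robot, y to its left, z up, the work surface at z = 0. Lengths are in m, angles in rad, forces in N, time in s.
With the tool pointing down it reaches from about 0.275 to 0.975 m from the base axis. Payload 8.4 kg.
Tool frame: the origin (TCP) lies at the very end of the fingers, on their centre line; the grasp point (between the pads) lies 19 mm behind it; z points along the fingers, y is the line along which they close (so a half turn about z gives the same grasp; the last joint's range is limited). The gripper opens to 92 mm and grips with 3 to 60 N. Pads are 20 mm wide; open, the fingers measure 128 mm over their backs; the gripper's body (75 mm by 189 mm) begins 69 mm behind the grasp point.
Start: joints at [1.266, 0.353, 1.633, -0, 1.155, -0.002], TCP at [0.186, 0.597, 0.215] pointing down, gripper open.
Joint ranges: [-2.63, 2.63], [-0.92, 2.1], [0.06, 2.66], [-1.3, 4.44], [0, 2.69], [-3.02, 3.02]. Speed limits (rad/s): [2.22, 2.22, 2.79, 3.14, 3.14, 3.14].

INTERFACE

Orientations are given as a unit quaternion [x, y, z, w].
In Python, from bench import * gives the robot as it stands. The module is installed in compiled form; this text tells all that it offers.
- The arm moves only by the shell command python3 -m pendant 'ROWS' [OPENING]. ROWS is JSON, a list of rows, each a list of 6 numbers: the shift along the tool's x, y, z scaled (see below), then the turn, a rotation vector about the tool's x, y, z scaled (see below). In form: [[tx, ty, tz, ax, ay, az], ...]. A call has 1 to 8 rows; each row shifts and turns the commanded pose from where the row before left it, along the tool's axes as they then stand; what a row does not reach is not made up. The controller multiplies each number of a shift by 0.15 m and each number of a turn by pi rad. A row lasts 1/10 s, in which the tool goes at most 50 mm and 8.59 degrees, less where a joint would pass 70% of its speed; a pose out of reach is approached as far as the arm can. A call with a number of a shift or a turn outside -1 to 1 is refused whole. A call with a gripper value outside its range is refused whole. OPENING is the opening, from 0 (shut) to 1 (fully open), set as the call begins (- or left out, the last holds). The fingers move at their own pace and stop on an object; the grip force is fixed at half the most. Time passes only in rows, so rows that do not move let the fingers close. It gives the time, the measured TCP pose, the force, the opening and the grip force at its end, in the units of the state.
- state(): the state, without advancing time (a new reading comes with each control period).
- read_camera(name): name is "side" or "top"; returns the picture (400x640x3 uint8, red, green, blue); there is no depth.
- calibration(name): a dict with "fx", "fy", "cx", "cy" (pixels), "R" (3x3) and "t" (3): a world point X has camera coordinates R X + t. Camera axes: x right, y down, z forward; pixel columns grow to the right and rows downward; lengths in m; the calibration is good to about 2 mm. A picture is of the moment at which its call begins. calibration takes no time and is no camera call.
- finish_job(): hands the job in; it is judged then, once.
The state is a dict: "time": time; "joint_positions": joint angles; "qd": joint speeds; "tau": joint torques, N m; "tool_pos": TCP position; "tcp_rot": TCP orientation; "force": force on the tool from outside, world axes, zero at the start; "ft_torque": the same for the moment, N m; "finger_gap": finger opening in m; "grasp_force": force on a finger pad.
Only numpy, scipy, OpenCV 4.12 (cv2) and the standard library are available. Lean on these libraries where they do the work, as an engineer would, in place of code of your own. Each camera call takes 0.05 s, during which the arm holds its last target. There are 200 camera calls.

## Working session

There is one attempt and no reset: what is moved stays moved. The work goes in short steps, Python scripts to look and compute and a shell command to move; the robot and the scene stay as the last step left them, time stands still between calls to the robot, and variables do not carry over. Pictures are saved under pics/ and viewed, at most 13 in all, crops included, and the job is handed in when it is done.

```bash
mkdir -p pics; python3 - <<'E'
from bench import *
import cv2,numpy as np
for n in("top","side"):
    im=read_camera(n); cv2.imwrite(f"pics/{n}0.png",im[:,:,::-1]); c=calibration(n)
    R=np.array(c["R"]);print(n,c["fx"],c["cx"],c["cy"],R.round(3).tolist(),(-R.T@np.array(c["t"])).round(3))
s=state();print(s["time"],s["tool_pos"],s["tcp_rot"],s["finger_gap"])
E
```

```text
top 467.734057016039 318.7701211942773 204.98566920421845 [[-0.029, -1.0, -0.002], [-0.981, 0.029, -0.194], [0.194, -0.003, -0.981]] [0.358 0.298 1.078]
side 519.39675070793 313.1760893451899 205.9586092041584 [[-0.986, -0.167, -0.001], [-0.102, 0.611, -0.785], [0.132, -0.774, -0.619]] [0.397 1.064 0.716]
0.1 [0.18623399 0.59614403 0.21394498] [ 1.50820178e-01  9.88561020e-01 -6.12603535e-04 -9.40106100e-05] 0.09170835672325722
```

View pics/top0.png

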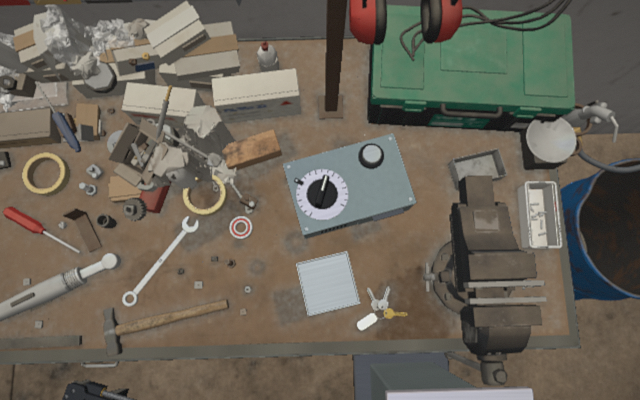

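View pics/side0.png

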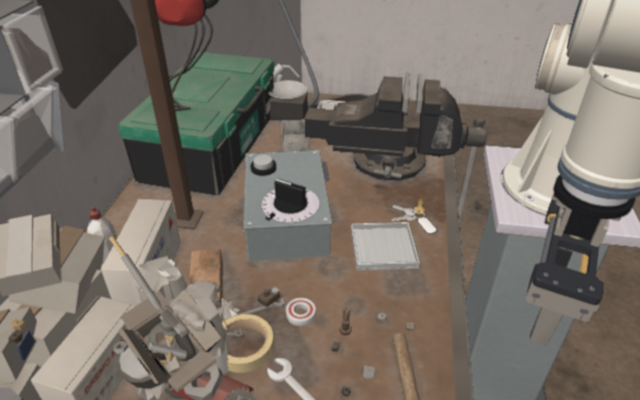

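Top view: case around px (350,187), knob (322,191), button (372,154), tray (328,283), bearing (241,228), bolt about (217,260). I'll magnify the knob and compute positions.

```bash
cat > h.py <<'E'
from bench import *
import cv2,numpy as np
def ray(n,u,v,z):
    c=calibration(n);R=np.array(c["R"]);t=np.array(c["t"]);o=-R.T@t
    d=R.T@np.array([(u-c["cx"])/c["fx"],(v-c["cy"])/c["fy"],1.]);return o+d*(z-o[2])/d[2]
def proj(n,X):
    c=calibration(n);p=np.array(c["R"])@np.array(X)+np.array(c["t"]);return c["fx"]*p[0]/p[2]+c["cx"],c["fy"]*p[1]/p[2]+c["cy"]
def tool():
    from scipy.spatial.transform import Rotation as Ro
    s=state();return np.array(s["tool_pos"]),Ro.from_quat(s["tcp_rot"]),s
E
python3 - <<'E'
from h import *
a=cv2.imread("pics/top0.png");b=cv2.imread("pics/side0.png")
A=cv2.resize(a[135:245,275:425],None,fx=5,fy=5,interpolation=cv2.INTER_CUBIC)
cv2.imwrite("pics/c1.png",A)
B=cv2.resize(b[145:265,235:335],None,fx=5,fy=5,interpolation=cv2.INTER_CUBIC)
cv2.imwrite("pics/c2.png",B)
E
```

```text
(no output)
```

View pics/c1.png

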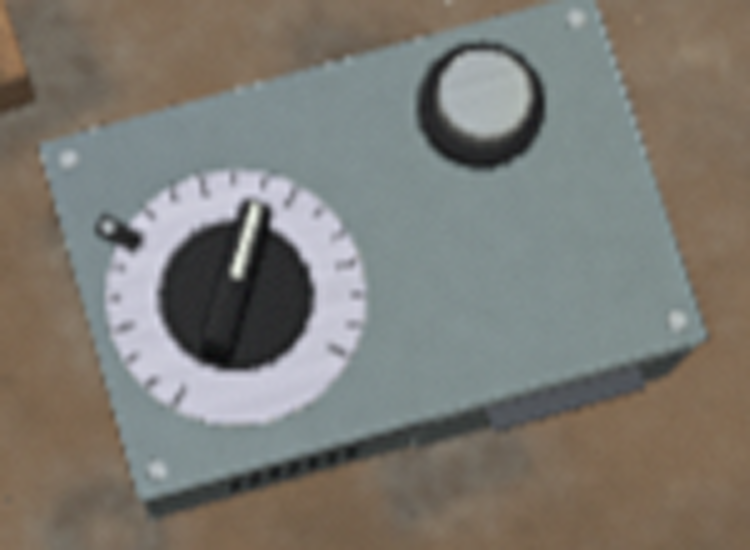

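View pics/c2.png

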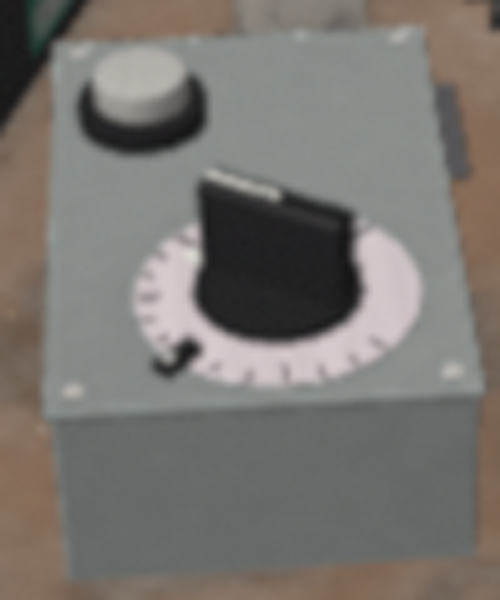

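Knob scale centre is at crop1 (236,296), the bar runs (258,203)–(217,360), the mark tab (135,240)–(103,224), and the button top (486,92) (crop2: (140,75)). The pointer must turn counter-clockwise, roughly 1.2 rad.

```bash
python3 - <<'E'
from h import *
f=lambda x,y,z:ray("top",275+(x+.5)/5-.5,135+(y+.5)/5-.5,z)
C=np.array([f(*p,.095) for p in[(42,143),(150,500),(705,337),(595,0)]]);print("case",C.round(4)[:,:2].tolist(),C.mean(0).round(4))
l=[np.linalg.norm(C[i]-C[(i+1)%4]) for i in range(4)];print(np.round(l,4))
d=(C[0]-C[1])+(C[3]-C[2]);e=(C[0]-C[3])+(C[1]-C[2]);th=np.arctan2(d[1],d[0]);th2=np.arctan2(-e[0],e[1]);print("yaw",th,th2)
K=f(236,296,.097);print("knob",K.round(4))
K2=(f(258,203,.143)+f(217,360,.143))/2;v=f(258,203,.143)-f(217,360,.143);print("bar",K2.round(4),np.linalg.norm(v),"ang",np.arctan2(v[1],v[0]))
t=f(109,228,.104);m=f(135,240,.1);
for q in(t,m):w=q-K;print("tab",q.round(4),np.linalg.norm(w),np.arctan2(w[1],w[0]))
# triangulate button
o1,p1=ray("top",0,0,1),None
def line(n,u,v):
    a=ray(n,u,v,.2);b=ray(n,u,v,0);return b,(a-b)/np.linalg.norm(a-b)
def tri(a,b):
    M=np.zeros((3,3));r=np.zeros(3)
    for o,dd in(line("top",*a),line("side",*b)):P=np.eye(3)-np.outer(dd,dd);M+=P;r+=P@o
    return np.linalg.solve(M,r)
print("button",tri((275+486/5-.4,135+92/5-.4),(235+140/5-.4,145+75/5-.4)))
im=cv2.imread("pics/top0.png");h=cv2.cvtColor(im,cv2.COLOR_BGR2HSV);mk=((h[...,1]<45)&(h[...,2]>130)).astype(np.uint8)
mk=cv2.morphologyEx(mk,cv2.MORPH_CLOSE,np.ones((5,5)))
for c in cv2.findContours(mk,0,2)[0]:
    (x,y),s,a=cv2.minAreaRect(c)
    if 290<x<370 and 250<y<320 and min(s)>30:
        b=cv2.boxPoints(((x,y),s,a));B=np.array([ray("top",*q,.014) for q in b]);print("tray",B[:,:2].round(4).tolist(),B.mean(0).round(4),s)
E
```

```text
case [[0.6472, 0.3703], [0.4891, 0.3268], [0.5526, 0.0873], [0.7056, 0.1254]] [0.5986 0.2274 0.095 ]
[0.164  0.2478 0.1576 0.2518]
yaw 0.25651875800100393 0.2462919431066553
knob [0.576  0.2878 0.097 ]
bar [0.5721 0.2874 0.143 ] 0.06811632149522062 ang -0.279391584468215
tab [0.6059 0.3414 0.104 ] 0.06181196699770629 1.0623291571941578
tab [0.6013 0.3305 0.1   ] 0.04974197102176092 1.0368204980877498
button [0.65651617 0.17836132 0.11762355]
tray [[0.4364, 0.3532], [0.4617, 0.2323], [0.3422, 0.2086], [0.3181, 0.327]] [0.3896 0.2803 0.014 ] (54.842647552490234, 54.414794921875)
```

```bash
python3 -m pendant '[[-0.257,-0.099,0,0,0,0],[-0.257,-0.099,0,0,0,0],[-0.257,-0.099,0,0,0,0],[-0.257,-0.099,0,0,0,0],[-0.257,-0.099,0,0,0,0],[-0.257,-0.099,0,0,0,0]]' 0.6; python3 -m pendant '[[-0.257,-0.099,0,0,0,0],[-0.257,-0.099,0,0,0,0],[-0.257,-0.099,0,0,0,0],[-0.257,-0.099,0,0,0,0],[-0.257,-0.099,0,0,0,0],[-0.257,-0.099,0,0,0,0],[0,0,0,0,0,0],[0,0,0,0,0,0]]'
python3 - <<'E'
from h import *
p,R,s=tool();print(R.as_matrix().round(3).tolist())
for n in("top","side"):
    im=read_camera(n)[:,:,::-1];u,v=map(int,proj(n,p));print(n,proj(n,p))
    cv2.imwrite(f"pics/{n}1.png",im)
a=cv2.imread("pics/top1.png")[110:260,250:450];b=cv2.imread("pics/side1.png")[100:250,200:400]
cv2.imwrite("pics/j1.png",cv2.resize(np.vstack([a,b]),None,fx=2,fy=2,interpolation=cv2.INTER_CUBIC)[:600])
E
```

```text
time: 0.7
tool_pos: [0.3815, 0.4412, 0.2143]
tcp_rot: [0.151, 0.989, -0.0, -0.0]
force: [-0.2, -0.4, -0.0]
finger_gap: 0.0552
grasp_force: 0.0
time: 1.5
tool_pos: [0.5748, 0.2878, 0.2139]
tcp_rot: [0.152, 0.988, -0.0, -0.001]
force: [0.5, 0.2, -0.7]
finger_gap: 0.0551
grasp_force: 0.0
[[-0.954, 0.3, -0.001], [0.3, 0.954, -0.0], [0.001, -0.001, -1.0]]
top (np.float64(322.0402948350435), np.float64(181.07326909236247))
side (np.float64(288.18580369497136), np.float64(151.48808401443137))
```

View pics/j1.png

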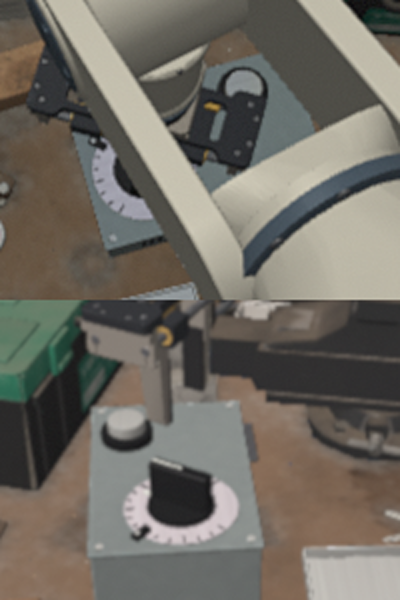

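The arm hides the knob from the top camera. The side view shows the fingers above the knob, straddling its position. Descend.

```bash
python3 - <<'E'
from h import *
b=proj("side",(.574,.2875,.143));print("bar top centre expected",b,"seen",(235+277/5,145+195/5))
u=235+277/5;print(ray("side",u,145+193/5,.143), ray("side",235+282/5-.4,145+302/5-.4,.097))
E
python3 -m pendant '[[0,0,0.15,0,0,0],[0,0,0.15,0,0,0],[0,0,0.1,0,0,0],[0,0,0,0,0,0]]'
```

```text
bar top centre expected (np.float64(289.8079660687533), np.float64(183.42857610051442)) seen (290.4, 184.0)
[0.5727884  0.28785732 0.143     ] [0.5715922  0.29445845 0.097     ]
time: 2.0
tool_pos: [0.5726, 0.2887, 0.1524]
tcp_rot: [0.15, 0.989, -0.001, -0.002]
force: [-0.7, -0.4, 0.2]
finger_gap: 0.0551
grasp_force: 0.0
```

```bash
python3 -m pendant '[[0,0,0.1,0,0,0],[0,0,0.1,0,0,0],[0,0,0.09,0,0,0],[0,0,0,0,0,0]]';python3 -m pendant '[[0,0,0,0,0,0],[0,0,0,0,0,0],[0,0,0,0,0,0],[0,0,0,0,0,0],[0,0,0,0,0,0],[0,0,0,0,0,0]]' 0
```

```text
time: 2.4
tool_pos: [0.5735, 0.2878, 0.1086]
tcp_rot: [0.151, 0.989, -0.001, -0.001]
force: [-0.4, -0.5, -0.2]
finger_gap: 0.0551
grasp_force: 0.0
time: 3.0
tool_pos: [0.5749, 0.2884, 0.1114]
tcp_rot: [0.151, 0.989, -0.0, 0.0]
force: [-0.2, -2.2, 2.0]
finger_gap: 0.0142
grasp_force: 30.0
```

```bash
python3 -m pendant '[[0,0,0,0,0,-0.045],[0,0,0,0,0,-0.045],[0,0,0,0,0,-0.045],[0,0,0,0,0,-0.045],[0,0,0,0,0,-0.045],[0,0,0,0,0,-0.045],[0,0,0,0,0,-0.045],[0,0,0,0,0,-0.045]]';python3 -m pendant '[[0,0,0,0,0,-0.045],[0,0,0,0,0,-0.025],[0,0,0,0,0,0],[0,0,0,0,0,0],[0,0,0,0,0,0]]'
python3 - <<'E'
from h import *
p,R,s=tool();y=R.as_matrix()[:,1];print("bar ang",np.arctan2(y[1],y[0])-np.pi/2,s["ft_torque"])
b=read_camera("side")[:,:,::-1][150:250,220:350];cv2.imwrite("pics/s2.png",cv2.resize(b,None,fx=5,fy=5,interpolation=cv2.INTER_CUBIC))
E
```

```text
time: 3.8
tool_pos: [0.5748, 0.2886, 0.1114]
tcp_rot: [-0.405, 0.914, 0.0, 0.0]
force: [-0.7, -1.6, 2.0]
finger_gap: 0.0138
grasp_force: 30.0
time: 4.3
tool_pos: [0.5748, 0.2886, 0.1114]
tcp_rot: [-0.5, 0.866, 0.0, 0.0]
force: [-1.9, -1.0, 5.3]
finger_gap: 0.0137
grasp_force: 30.0
bar ang 1.0462638258955632 [-0.03364682  0.41346561  0.09078311]
```

View pics/s2.png

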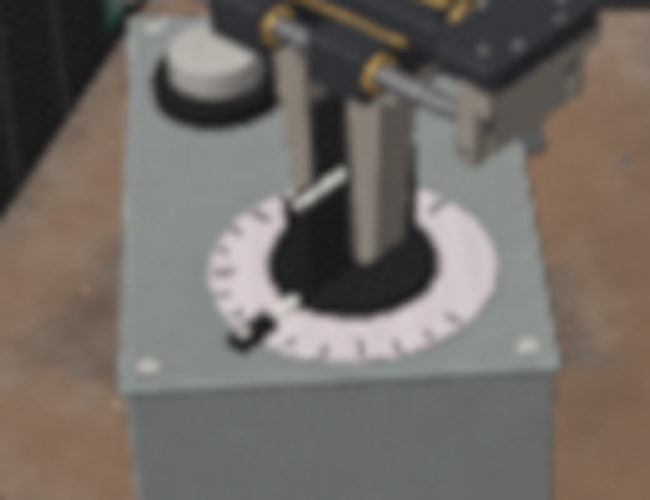

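The pointer's white line (290,303) aims at the tab (262,328). I'll check this numerically, then release and go up.

```bash
python3 - <<'E'
from h import *
f=lambda x,y,z:ray("side",220+(x+.5)/5-.5,150+(y+.5)/5-.5,z)
K=f(353,270,.097);print(K)
for x,y,z in[(290,303,.103),(270,323,.103),(240,338,.103),(258,328,.103)]:
    w=f(x,y,z)-K;print(np.hypot(*w[:2]),np.arctan2(w[1],w[0]))
    w=f(x,y,z)-np.array([.5725,.288,0]);print("   ",np.hypot(*w[:2]),np.arctan2(w[1],w[0]))
E
python3 -m pendant '[[0,0,0,0,0,0],[0,0,0,0,0,0],[0,0,0,0,0,0],[0,0,0,0,0,0]]' 0.6
python3 -m pendant '[[0,0,-0.2,0,0,0],[0,0,-0.3,0,0,0],[0,0,-0.3,0,0,0],[0,0,0,0,0,0]]'
python3 - <<'E'
from h import *
b=read_camera("side")[:,:,::-1][150:250,220:350];cv2.imwrite("pics/s3.png",cv2.resize(b,None,fx=6,fy=6,interpolation=cv2.INTER_CUBIC))
E
```

```text
[0.57399567 0.29041205 0.097     ]
0.03590052157159456 1.05628933961396
    0.03873649702243533 1.0533194249646793
0.04952298995571311 1.1011273867831657
    0.05235134732291849 1.0965040387746863
0.06298643076666391 1.0488320938792033
    0.06582308140251576 1.047405638963913
0.054472529498311044 1.0698630870017707
    0.05730671699139221 1.0671840848189902
time: 4.75
tool_pos: [0.5747, 0.2885, 0.1108]
tcp_rot: [-0.5, 0.866, 0.0, -0.0]
force: [0.6, -0.5, -0.0]
finger_gap: 0.0432
grasp_force: 0.0
time: 5.15
tool_pos: [0.578, 0.2901, 0.2379]
tcp_rot: [-0.5, 0.866, -0.0, 0.005]
force: [-0.1, 0.7, 0.9]
finger_gap: 0.0553
grasp_force: 0.0
```

View pics/s3.png

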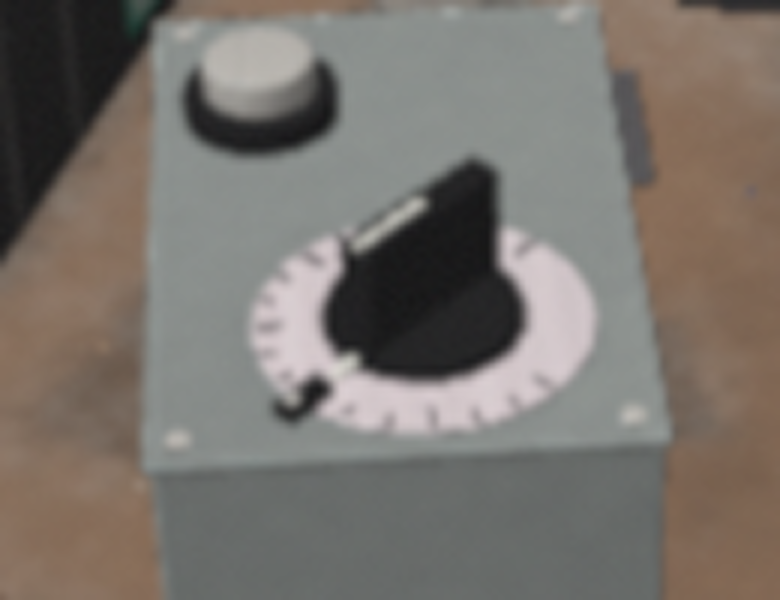

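Pointer line (345,365) points straight at the tab (320,385), so it's on the mark. Now move over the button with fingers closed and turn the tool to the later grasp yaw.

```bash
python3 -m pendant '[[0.096,-0.207,0,0,0,0],[0.096,-0.207,0,0,0,0],[0.096,-0.207,0,0,0,0],[0.096,-0.207,0,0,0,0],[0,0,0,0,0,0],[0,0,0,0,0,0]]' 0; python3 -m pendant '[[0,0,0,0,0,0.0425],[0,0,0,0,0,0.0425],[0,0,0,0,0,0.0425],[0,0,0,0,0,0.0425],[0,0,0,0,0,0.0425],[0,0,0,0,0,0.0425],[0,0,0.3,0,0,0],[0,0,0.3,0,0,0]]'; python3 -m pendant '[[0,0,0,0,0,0]]'
```

```text
time: 5.8
tool_pos: [0.6531, 0.1759, 0.2293]
tcp_rot: [-0.5, 0.866, 0.0, -0.001]
force: [-0.5, 1.3, -0.3]
finger_gap: 0.0094
grasp_force: 0.0
time: 6.6
tool_pos: [0.6536, 0.1783, 0.141]
tcp_rot: [-0.124, 0.992, 0.0, 0.001]
force: [0.9, -0.0, -0.7]
finger_gap: 0.0004
grasp_force: 0.0
time: 6.7
tool_pos: [0.6483, 0.1766, 0.1345]
tcp_rot: [-0.124, 0.992, -0.001, -0.006]
force: [-0.9, 0.3, -1.5]
finger_gap: 0.0002
grasp_force: 0.0
```

```bash
python3 -m pendant '[[0,0,0,0,0,0],[0,0,0.05,0,0,0],[0,0,0.04,0,0,0],[0,0,0,0,0,0]]'; python3 -m pendant '[[0,0,0.03,0,0,0],[0,0,0.02,0,0,0],[0,0,0,0,0,0]]'
```

```text
time: 7.1
tool_pos: [0.6538, 0.1767, 0.128]
tcp_rot: [-0.123, 0.992, 0.0, 0.0]
force: [0.0, -0.2, -0.1]
finger_gap: 0.0008
grasp_force: 0.0
time: 7.4
tool_pos: [0.6538, 0.1766, 0.12]
tcp_rot: [-0.123, 0.992, 0.0, 0.0]
force: [-0.2, 0.1, 0.0]
finger_gap: 0.0005
grasp_force: 0.0
```

```bash
python3 -m pendant '[[0,0,0.03,0,0,0],[0,0,0,0,0,0]]'; python3 -m pendant '[[0,0,0.03,0,0,0],[0,0,0,0,0,0]]'
```

```text
time: 7.6
tool_pos: [0.6539, 0.1766, 0.1154]
tcp_rot: [-0.123, 0.992, 0.0, 0.0]
force: [1.0, 0.2, 2.4]
finger_gap: 0.0005
grasp_force: 1.6
time: 7.8
tool_pos: [0.6539, 0.1766, 0.1114]
tcp_rot: [-0.123, 0.992, 0.0, 0.0]
force: [-0.6, 0.0, 5.0]
finger_gap: 0.0004
grasp_force: 2.3
```

```bash
python3 -m pendant '[[0,0,0.015,0,0,0],[0,0,0,0,0,0],[0,0,0,0,0,0]]'; python3 -m pendant '[[0,0,-0.3,0,0,0],[0,0,-0.3,0,0,0],[0,0,-0.2,0,0,0],[0,0,0,0,0,0],[0,0,0,0,0,0],[0,0,0,0,0,0],[0,0,0,0,0,0]]' 1
python3 - <<'E'
from h import *
a=read_camera("top")[:,:,::-1];b=read_camera("side")[:,:,::-1]
cv2.imwrite("pics/t4.png",a);cv2.imwrite("pics/s4.png",b)
cv2.imwrite("pics/j4.png",cv2.resize(np.hstack([a[120:320,250:450],b[140:340,210:410]]),None,fx=2,fy=2,interpolation=cv2.INTER_CUBIC))
E
```

```text
time: 8.1
tool_pos: [0.6541, 0.1767, 0.1112]
tcp_rot: [-0.123, 0.992, 0.0, 0.001]
force: [-7.4, -1.8, 21.5]
finger_gap: 0.0005
grasp_force: 10.5
time: 8.8
tool_pos: [0.6527, 0.1764, 0.2268]
tcp_rot: [-0.123, 0.992, -0.0, -0.002]
force: [-0.0, -0.3, -0.2]
finger_gap: 0.0544
grasp_force: 0.0
```

View pics/j4.png

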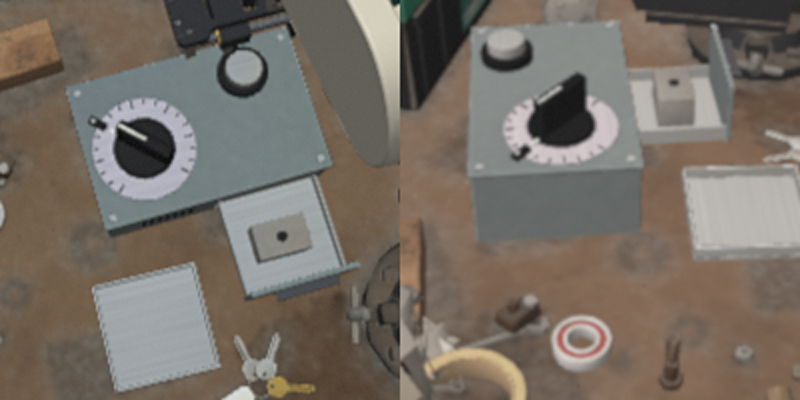

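The drawer is open and the pointer is still on the mark. The block in the top crop spans (250,228)–(312,262), with its long side across the drawer's travel, so I will grip along the travel direction. Measure it.

```bash
python3 - <<'E'
from h import *
a=cv2.imread("pics/t4.png");A=a[222:262,368:412]
h=cv2.cvtColor(a,cv2.COLOR_BGR2HSV)
for y in range(226,258,5):print([tuple(int(t) for t in h[y,x]) for x in range(372,410,6)])
bb=a.astype(int);m=((bb[...,2]-bb[...,0]>3)&(h[...,2]>135)).astype(np.uint8)
k=np.zeros_like(m);k[222:262,365:412]=m[222:262,365:412];k=cv2.morphologyEx(k,cv2.MORPH_CLOSE,np.ones((5,5)))
c=max(cv2.findContours(k,0,2)[0],key=cv2.contourArea);r=cv2.minAreaRect(c);print(r)
P=np.array([ray("top",*q,.055) for q in cv2.boxPoints(r)])[:,:2];print(P.round(4).tolist(),P.mean(0))
for i in(0,1):e=P[i+1]-P[i];print(np.hypot(*e),np.arctan2(e[1],e[0]))
o=cv2.resize(a[205:285,355:435],None,fx=7,fy=7,interpolation=cv2.INTER_CUBIC)
q=((cv2.boxPoints(r)-[355,205]+.5)*7).astype(int);cv2.polylines(o,[q],True,(0,0,255),1);cv2.imwrite("pics/b5.png",o)
E
```

```text
[(99, 15, 170), (100, 14, 168), (93, 13, 171), (98, 12, 170), (97, 14, 169), (95, 9, 166), (94, 12, 169)]
[(99, 15, 169), (93, 14, 162), (30, 6, 137), (30, 11, 136), (27, 16, 140), (26, 12, 143), (90, 9, 164)]
[(102, 15, 172), (30, 6, 136), (25, 11, 137), (120, 9, 54), (21, 19, 135), (25, 24, 139), (94, 11, 163)]
[(98, 17, 170), (24, 10, 130), (30, 13, 140), (26, 14, 128), (21, 19, 137), (23, 22, 137), (90, 9, 168)]
[(99, 15, 168), (18, 17, 74), (25, 11, 135), (26, 14, 141), (20, 17, 91), (100, 14, 163), (94, 11, 165)]
[(99, 15, 169), (100, 12, 133), (98, 17, 169), (100, 14, 169), (97, 13, 171), (98, 12, 166), (94, 12, 165)]
[(101, 16, 171), (103, 14, 170), (98, 17, 170), (99, 15, 166), (97, 14, 170), (93, 14, 168), (93, 16, 159)]
((390.9153747558594, 237.52308654785156), (16.400983810424805, 25.87320899963379), 74.74488067626953)
[[0.4934, 0.17], [0.5069, 0.1141], [0.4716, 0.1069], [0.4583, 0.1624]] [0.48256467 0.13836879]
0.05750379181004829 -1.3332282144189647
0.03603697045968755 -2.9387769826948276
```

View pics/b5.png

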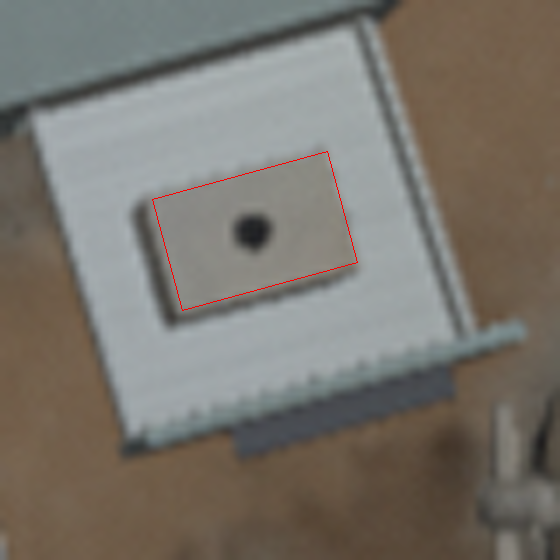

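```bash
python3 -m pendant '[[0.29,0.0075,0,0,0,0],[0.29,0.0075,0,0,0,0],[0.29,0.0075,0,0,0,0],[0.29,0.0075,0,0,0,0],[0,0,0,0,0,0.0462],[0,0,0,0,0,0.0462],[0,0,0,0,0,0.0462],[0,0,0,0,0,0.0462]]' 0.6; python3 -m pendant '[[0,0,0,0,0,0.0462],[0,0,0,0,0,0.0462],[0,0,0,0,0,0.0462],[0,0,0,0,0,0.0462],[0,0,0,0,0,0.0462],[0,0,0,0,0,0.0462],[0,0,0,0,0,0.0462],[0,0,0,0,0,0]]';python3 -m pendant '[[0,0,0,0,0,0],[0,0,0,0,0,0]]'; python3 -c '
from h import *
p,R,s=tool();M=R.as_matrix();print(np.arctan2(M[1,1],M[0,1]));print(M.T@(np.array([.4826,.1384,.10])-p)/.15)'
```

```text
time: 9.7
tool_pos: [0.4835, 0.1384, 0.2285]
tcp_rot: [0.169, 0.986, -0.0, -0.0]
force: [0.1, -0.2, -1.0]
finger_gap: 0.055
grasp_force: 0.0
time: 10.5
tool_pos: [0.4836, 0.1384, 0.2284]
tcp_rot: [0.626, 0.78, -0.0, -0.0]
force: [0.8, 0.1, -0.5]
finger_gap: 0.0551
grasp_force: 0.0
time: 10.7
tool_pos: [0.4838, 0.1384, 0.2287]
tcp_rot: [0.623, 0.782, -0.0, -0.0]
force: [-0.3, 0.1, -0.4]
finger_gap: 0.0552
grasp_force: 0.0
0.22456192598461175
[ 0.00164063 -0.00746801  0.85789991]
```

```bash
python3 -m pendant '[[0,-0.007,0.25,0,0,0],[0,0,0.25,0,0,0],[0,0,0.25,0,0,0],[0,0,0.1,0,0,0],[0,0,0,0,0,0],[0,0,0,0,0,0]]'
python3 - <<'E'
from h import *
b=read_camera("side")[:,:,::-1][110:230,280:400];cv2.imwrite("pics/s6.png",cv2.resize(b,None,fx=5,fy=5,interpolation=cv2.INTER_CUBIC))
E
```

```text
time: 11.3
tool_pos: [0.4831, 0.1383, 0.1017]
tcp_rot: [0.624, 0.781, -0.0, -0.0]
force: [0.1, -0.2, 0.6]
finger_gap: 0.0551
grasp_force: 0.0
```

View pics/s6.png

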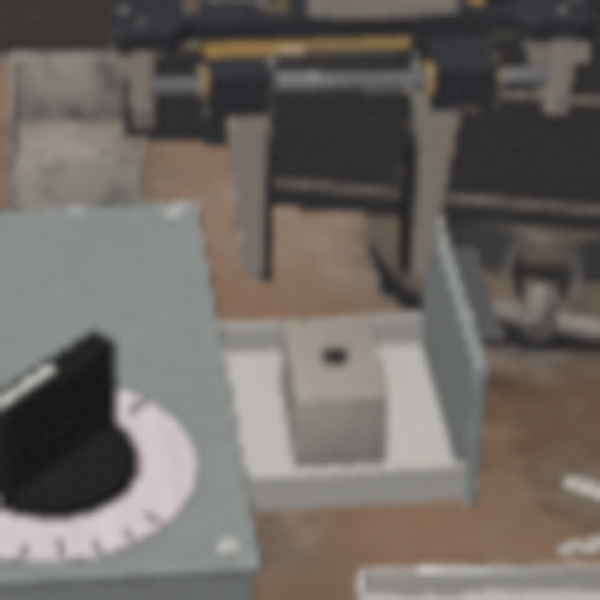

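Fingers straddle the block (block 290–380, finger inner edges 270–410). Quick check of clearance to the drawer front.

```bash
python3 - <<'E'
from h import *
f=lambda x,y,z:ray("top",355+(x+.5)/7-.5,205+(y+.5)/7-.5,z)[:2]
n=np.array([np.cos(.235),np.sin(.235)]);c=np.array([.4826,.1384])
for x,y,z in[(330,375,.086),(330,388,.086),(200,65,.095)]:print(n@(f(x,y,z)-c))
E
```

```text
-0.05055148284325035
-0.05429139393683899
0.04957159988332778
```

```bash
python3 -m pendant '[[0,0,0.1,0,0,0],[0,0,0.1,0,0,0],[0,0,0.07,0,0,0],[0,0,0,0,0,0]]' 0.545; python3 -m pendant '[[0,0,0.05,0,0,0],[0,0,0.03,0,0,0],[0,0,0,0,0,0]]'
```

```text
time: 11.75
tool_pos: [0.4826, 0.1382, 0.0606]
tcp_rot: [0.625, 0.781, -0.0, -0.0]
force: [0.2, -0.3, 1.3]
finger_gap: 0.0501
grasp_force: 0.0
time: 12.05
tool_pos: [0.4826, 0.1382, 0.0485]
tcp_rot: [0.625, 0.781, -0.0, -0.0]
force: [0.7, -0.2, 0.3]
finger_gap: 0.0501
grasp_force: 0.0
```

Past the block top freely; go down to 0.027.

```bash
python3 -m pendant '[[0,0,0.07,0,0,0],[0,0,0.07,0,0,0],[0,0,0,0,0,0]]'; python3 -m pendant '[[0,0,0,0,0,0],[0,0,0,0,0,0],[0,0,0,0,0,0],[0,0,0,0,0,0]]' 0
```

```text
time: 12.35
tool_pos: [0.4817, 0.1379, 0.0263]
tcp_rot: [0.625, 0.781, -0.001, -0.001]
force: [-0.3, -0.3, 0.9]
finger_gap: 0.0498
grasp_force: 0.0
time: 12.75
tool_pos: [0.4825, 0.1381, 0.0277]
tcp_rot: [0.625, 0.781, -0.0, -0.0]
force: [-0.2, -0.3, -6.4]
finger_gap: 0.0398
grasp_force: 29.9
```

```bash
python3 -m pendant '[[0,0,-0.1,0,0,0],[0,0,-0.2,0,0,0],[0,0,-0.25,0,0,0],[0,0,-0.25,0,0,0],[0,0,-0.2,0,0,0],[0,0,0,0,0,0]]'; python3 -m pendant '[[0.212,-0.079,0,0,0,0],[0.212,-0.079,0,0,0,0],[0.212,-0.079,0,0,0,0],[0.212,-0.079,0,0,0,0],[0.212,-0.079,0,0,0,0],[0,0,0,0,0,0],[0,0,0,0,0,0]]'; python3 -m pendant '[[0,0,0.2,0,0,0],[0,0,0.2,0,0,0],[0,0,0.2,0,0,0],[0,0,0.15,0,0,0],[0,0,0.1,0,0,0],[0,0,0,0,0,0]]'
```

```text
time: 13.35
tool_pos: [0.4852, 0.1389, 0.1816]
tcp_rot: [0.625, 0.781, 0.003, 0.002]
force: [-0.0, -0.6, -6.1]
finger_gap: 0.0398
grasp_force: 29.9
time: 14.05
tool_pos: [0.3889, 0.2802, 0.1762]
tcp_rot: [0.624, 0.781, -0.001, -0.0]
force: [0.7, -0.0, -5.8]
finger_gap: 0.0396
grasp_force: 29.9
time: 14.65
tool_pos: [0.3888, 0.2782, 0.0478]
tcp_rot: [0.625, 0.78, -0.002, -0.001]
force: [-0.4, 0.5, -5.5]
finger_gap: 0.0397
grasp_force: 29.9
```

```bash
python3 -m pendant '[[0,0,0.08,0,0,0],[0,0,0.06,0,0,0],[0,0,0.03,0,0,0],[0,0,0,0,0,0],[0,0,0,0,0,0]]'; python3 -m pendant '[[0,0,0.02,0,0,0],[0,0,0.015,0,0,0],[0,0,0,0,0,0]]'
```

```text
time: 15.15
tool_pos: [0.3903, 0.2805, 0.025]
tcp_rot: [0.625, 0.781, 0.0, 0.0]
force: [-0.4, 0.2, -5.7]
finger_gap: 0.0399
grasp_force: 29.9
time: 15.45
tool_pos: [0.39, 0.2803, 0.0194]
tcp_rot: [0.625, 0.781, -0.0, -0.0]
force: [-0.4, -0.3, -6.4]
finger_gap: 0.0397
grasp_force: 29.9
```

```bash
python3 -m pendant '[[0,0,0.02,0,0,0],[0,0,0,0,0,0],[0,0,0,0,0,0]]'; python3 -m pendant '[[0,0,0.012,0,0,0],[0,0,0,0,0,0],[0,0,0,0,0,0]]'
```

```text
time: 15.75
tool_pos: [0.39, 0.2803, 0.0165]
tcp_rot: [0.625, 0.781, -0.0, -0.0]
force: [0.2, -0.6, -6.0]
finger_gap: 0.0401
grasp_force: 29.9
time: 16.05
tool_pos: [0.3901, 0.2803, 0.0147]
tcp_rot: [0.625, 0.781, -0.0, -0.0]
force: [-0.1, 0.4, -5.7]
finger_gap: 0.0397
grasp_force: 29.9
```

```bash
python3 -m pendant '[[0,0,0.007,0,0,0],[0,0,0,0,0,0],[0,0,0,0,0,0]]'; python3 -m pendant '[[0,0,0.005,0,0,0],[0,0,0,0,0,0],[0,0,0,0,0,0]]'
```

```text
time: 16.35
tool_pos: [0.3901, 0.2803, 0.0137]
tcp_rot: [0.625, 0.781, -0.0, -0.0]
force: [0.5, 0.4, -6.4]
finger_gap: 0.0396
grasp_force: 29.9
time: 16.65
tool_pos: [0.3902, 0.2804, 0.0135]
tcp_rot: [0.625, 0.781, 0.0, 0.0]
force: [-2.1, -1.3, 6.4]
finger_gap: 0.0396
grasp_force: 29.9
```

Contact. Release, rise and check.

```bash
python3 -m pendant '[[0,0,0,0,0,0],[0,0,0,0,0,0],[0,0,0,0,0,0],[0,0,0,0,0,0]]' 0.54; python3 -m pendant '[[0,0,-0.1,0,0,0],[0,0,-0.2,0,0,0],[0,0,-0.3,0,0,0],[0,0,-0.3,0,0,0],[0,0,-0.3,0,0,0],[0,0,0,0,0,0],[0,0,0,0,0,0]]'
python3 - <<'E'
from h import *
b=read_camera("side")[:,:,::-1][140:300,220:440];cv2.imwrite("pics/s7.png",cv2.resize(b,None,fx=3.5,fy=3.5,interpolation=cv2.INTER_CUBIC))
E
```

```text
time: 17.05
tool_pos: [0.3903, 0.2805, 0.013]
tcp_rot: [0.625, 0.781, 0.0, 0.0]
force: [0.3, -0.7, 0.1]
finger_gap: 0.0497
grasp_force: 0.0
time: 17.75
tool_pos: [0.3906, 0.2807, 0.1937]
tcp_rot: [0.625, 0.781, 0.001, 0.0]
force: [0.4, 0.1, 0.3]
finger_gap: 0.0497
grasp_force: 0.0
```

View pics/s7.png

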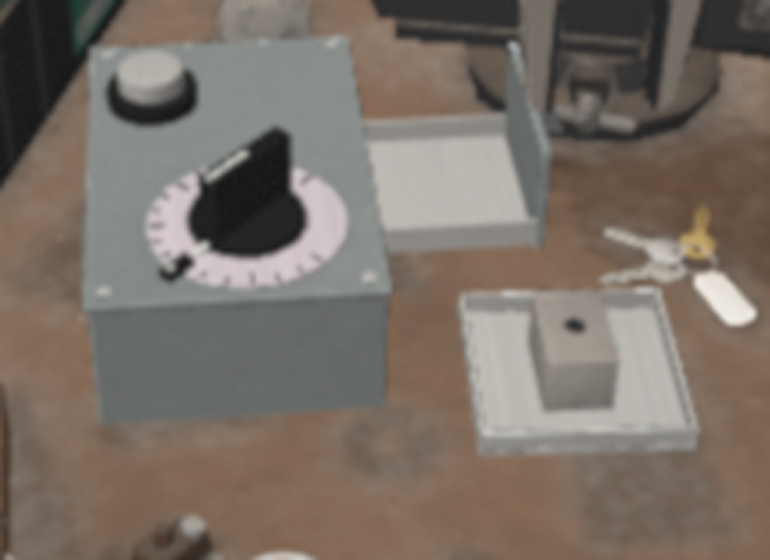

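The block lies flat near the tray's centre (575,350), the drawer is open, and the knob is on its mark.

```bash
python3 -c '
from bench import *
print(finish_job())'
```

```text
the job is handed in; nothing more can be done
None
```

The job is handed in: the knob is on its mark, the drawer popped open freely, and the steel block lies flat near the middle of the tray, all confirmed in the last camera picture; no verdict came back.

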